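# Set a decorator's colour box to its copying angle

## Task

Open the wooden colour box further so that the sample tile inside its lid can be copied from: leave the lid standing by itself, leaning back about 15 degrees past upright (some 105 degrees open). The tile is freshly painted, so handle the lid by its wooden frame only and never touch the tile; keep the box flat and where it stands, and leave the other things on the table alone.

Things in the scene. Friction and masses are not known exactly. Their poses are not given: they have to be found in the camera images.
- box: Wooden colour box, base 200 mm deep (its x), 300 wide (its y), 50 high, walls 10 mm; palette slab and cups inside end 18 mm below the rim. Loose on the table, 4 kg with its lid. Origin: centre of its underside; x points from its front, which faces the robot, to its hinge side; z up.
- lid: The box's lid, a wooden frame 200 mm from hinge to free edge, 300 wide, 14 thick. Origin: middle of the hinge axis, 100 mm behind the box's centre, 50 mm up. Shut, its axes are the box's and it reaches 200 mm along -x; it turns about y, raising that edge. Angle of its z axis from vertical = opening: 0 shut, 90 deg upright, more leans away from the robot, at most 137. Starts ajar, 28 to 43 deg.
- hinge (a point): Same point as the lid's origin, on the box. The hinges are stiff: they hold the lid at any angle; turning it takes about 7 N at the free edge plus its weight (0.6 to 0.9 kg), some 10 N to raise it from ajar. They are springy too: let go, the lid gives back several degrees against the way it was last moved, whichever way that was, then stays; how much shows only on letting go.
- lid_edge (a point): Middle of the lid's free edge, half-way through its 14 mm thickness: 200 mm along -x and 7 mm along z from the lid's origin. Axes as the lid's.
- tile: White tile 108 mm square with a freshly painted flower, let into the inner (lower) face of the lid, 1.8 mm below the wood. It covers 30 to 138 mm from the hinge, mid-width; the wood outside it is 62 mm wide at the free edge, 96 mm at each side. Origin: its centre in the plane of the lid's inner face; axes as the lid's. Not to be touched.
- bowl: Bystander: biscuit bowl 124 mm across, 58 mm high, standing left of the box (its +y side). Origin: centre of its foot.
- bottle: Bystander: small white bottle 40 mm across, 105 mm high, right of the box (its -y side). Origin: centre of its foot.
- pot: Bystander: white pot 86 mm across, 92 mm high with brushes standing in it up to 190 mm high, by the box's right rear corner (its -y side). Origin: centre of its foot.
- brush: Bystander: paint brush 219 mm long, 13 mm thick, lying on the table near the box's front. Origin: under the handle, near its middle; bristles towards its x.

How it is judged:
By the outcome, as a careful person would: the job done as asked, in the order asked, and still so for the second after the job is handed in, with the robot touching nothing.
It also fails if it takes over 48 s, if anything falls off the work surface, if the arm or the gripper's body presses on something with over 40 N, if the wrist force passes 120 N, or if a joint passes its speed limit or range.

## Robot

A 6-joint arm with a two-finger parallel gripper is mounted at the origin on the work surface. World frame = base frame: x ahead of the robot, y to its left, z up, the work surface at z = 0. Lengths are in m, angles in rad, forces in N, time in s.
With the tool pointing down it reaches from about 0.375 to 0.9 m from the base axis. Payload 3.1 kg.
Tool frame: the origin (TCP) lies between the finger pads; the fingertips stand 14 mm ahead of it and the grasp point (between the pads) lies 5 mm behind it; z points along the fingers, y is the line along which they close (so a half turn about z gives the same grasp; the last joint's range is limited). The gripper opens to 85 mm and grips with 20 to 120 N. Pads are 22 mm wide; open, the fingers measure 114 mm over their backs; the gripper's body (76 mm by 85 mm) begins 54 mm behind the grasp point. The pads swing forward as they close: fully open they stand 13 mm farther back than shut.
Start: joints at [0.971, 0.527, 1.433, -0, 1.181, -0.178], TCP at [0.256, 0.57, 0.245] pointing down, gripper open.
Joint ranges: [-3.08, 3.08], [-0.75, 2.2], [0.22, 2.44], [-1.43, 4.57], [0, 2.65], [-2.85, 2.85]. Speed limits (rad/s): [2.79, 2.79, 3.14, 3.14, 3.14, 3.14].

## Interface

Orientations are given as a unit quaternion [w, x, y, z].
In Python, from rig import env gives the robot as it stands.
- The arm moves only by the tool play_rows, never from a script. Its argument "motion" is a list of rows, each a list of 7 numbers: the shift along the tool's x, y, z in cm, then the turn, a rotation vector about the tool's x, y, z in rad, then the opening, from -1 (shut) to 1 (fully open). A call has 1 to 5 rows; each row is the pose to reach, as a shift and turn from the pose commanded when the call began, along the tool's axes at that moment; what a row does not reach only later rows make up. A row lasts 1/8 s, in which the tool goes at most 62.5 mm and 10.7 degrees, less where a joint would pass 70% of its speed; a pose out of reach is approached as far as the arm can. A call with a gripper value outside its range is refused whole. The fingers move at their own pace and stop on an object; the grip force is fixed at half the most. Time passes only in rows, so rows that repeat a pose let the fingers close. It gives the time, the measured TCP pose, the force, the opening and the grip force at its end, in the units of the state.
- env.get_obs(): the state, without advancing time (a new reading comes with each control period).
- env.read_camera(name): name is "side" or "top" or "wrist"; returns a dict with "image" (384x512x3 uint8, blue, green, red), "fx", "fy", "cx", "cy" (pixels), "k1" (the pictures are not rectified: a ray, as slopes to the right and down, at radius r is drawn at 1 + k1 r^2 times it, then the intrinsics apply), "R" (3x3) and "t" (3): a world point X has camera coordinates R X + t. Camera axes: x right, y down, z forward; pixel columns grow to the right and rows downward; lengths in m; the calibration is good to about 2 mm. A picture is of the moment at which its call begins. There is no depth.
- env.hand_in(): hands the job in; it is judged then, once.
The state is a dict: "time_s": time; "qpos": joint angles; "joint_vel": joint speeds; "joint_torque": joint torques, N m; "ee_pos": TCP position; "ee_rot": TCP orientation; "ft_force": force on the tool from outside, world axes, zero at the start; "torque": the same for the moment, N m; "width": opening from 0.0 (shut) to 1.0 (fully open); "grasp_force": force on a finger pad.
Only numpy, scipy, OpenCV 4.12 (cv2) and the standard library are available. Lean on these libraries where they do the work, as an engineer would, in place of code of your own. Each camera call takes 0.05 s, during which the arm holds its last target. There are 200 camera calls.

## Working session

There is one attempt and no reset: what is moved stays moved. The work goes in short steps, Python scripts to look and compute and a tool call to move; the robot and the scene stay as the last step left them, time stands still between calls to the robot, and variables do not carry over. Pictures are saved under pics/ and viewed, at most 10 in all, crops included, and the job is handed in when it is done.

Besides the shell and the picture viewer there is one more tool, called after "Request:" by a JSON object that holds its "method" and its "body". play_rows: Moves the arm, as the interface text tells. Its arguments: {"type":"object","properties":{"motion":{"type":"array","items":{"type":"array","items":{"type":"number"}}}},"required":["motion"]}

```bash
mkdir -p pics; ls; python3 - <<'E'
from rig import env
import cv2,pickle
d={}
for n in("side","top"):
    c=env.read_camera(n);d[n]=c;cv2.imwrite(f"pics/{n}0.png",c["image"]);print(n,c["R"],c["t"],c["fx"],c["cx"],c["cy"],c["k1"])
pickle.dump(d,open("c0.pkl","wb"))
o=env.get_obs();print(o)
E
```

```text
pics
side [[ 0.84313711 -0.53754913 -0.01267855]
 [-0.38901391 -0.59354493 -0.70453715]
 [ 0.37119805  0.59895355 -0.70955385]] [-0.45156441  0.2831634   1.19084346] 489.8626105879088 254.0569231413586 184.78981103887403 -0.07369128300193663
top [[ 2.79657956e-02 -9.99598743e-01  4.50193801e-03]
 [-9.87788983e-01 -2.83253727e-02 -1.53201169e-01]
 [ 1.53267215e-01 -1.62572207e-04 -9.88184767e-01]] [0.04477975 0.57362119 0.94088947] 411.161479863457 256.6857081639392 193.1972621095238 -0.09180660349224774
{'time_s': 0.1, 'qpos': array([ 9.70531103e-01,  5.28366364e-01,  1.43379575e+00,  2.74545120e-06,
        1.18141206e+00, -1.78503848e-01]), 'joint_vel': array([-0.00298467, -0.00173793, -0.0031771 , -0.00020496,  0.0001421 ,
       -0.00042276]), 'joint_torque': array([-2.12857449e-04, -4.43303955e+01, -1.78585446e+01, -2.05786282e-04,
        3.95838171e-03,  9.02060890e-06]), 'ee_pos': array([0.25546804, 0.56971382, 0.24442879]), 'ee_rot': array([-3.77286630e-04,  2.09321567e-01,  9.77846358e-01, -9.16114580e-04]), 'ft_force': array([ 0.49465128,  0.76970062, -0.15924921]), 'torque': array([-0.01020244, -0.05333884,  0.0080862 ]), 'grasp_force': 0.0, 'width': 1.0018531801611505}
```

View pics/side0.png

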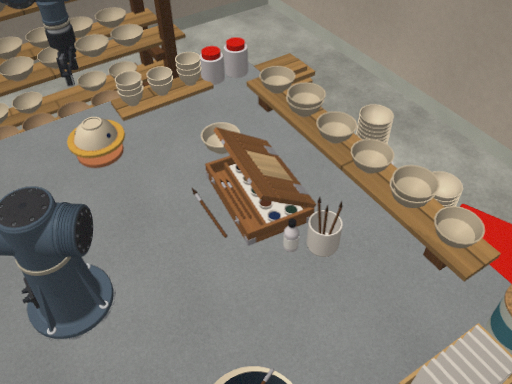

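View pics/top0.png

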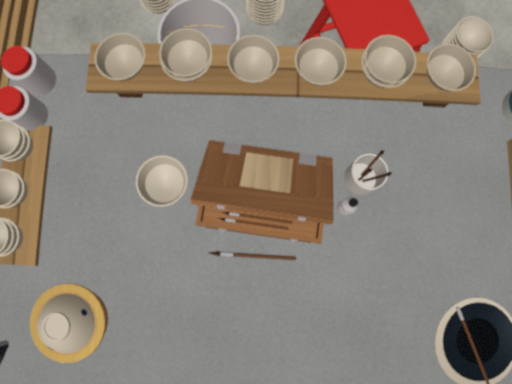

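The side view shows the ajar lid at about (265,165), with the bottle at (290,235) and the pot at (323,230). In the top view the box spans cols 195-335 and rows 142-240. I'll enlarge both to read off the corners.

```bash
python3 - <<'E'
import pickle,cv2
d=pickle.load(open("c0.pkl","rb"))
a=d["top"]["image"][130:260,180:360];b=d["side"]["image"][115:245,180:360]
cv2.imwrite("pics/t1.png",cv2.resize(a,None,fx=4.4,fy=4.4,interpolation=3))
cv2.imwrite("pics/s1.png",cv2.resize(b,None,fx=4.4,fy=4.4,interpolation=3))
E
```

```text
(no output)
```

View pics/t1.png

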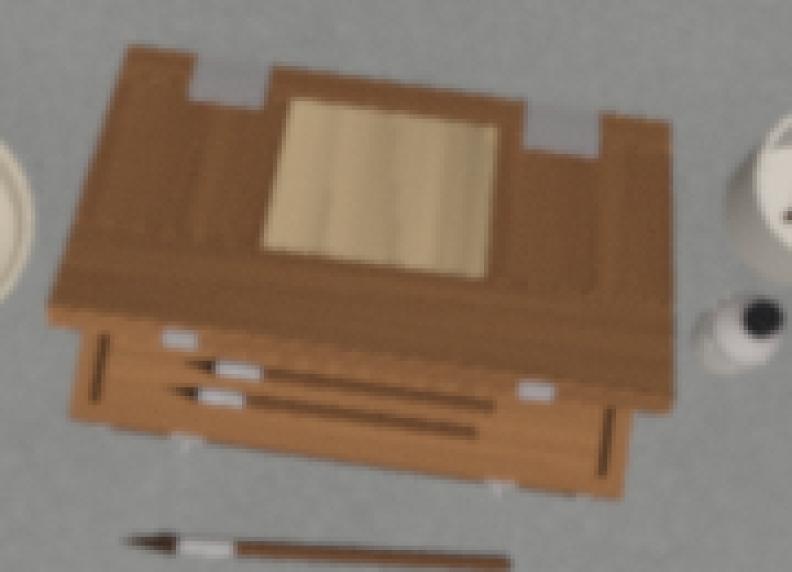

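View pics/s1.png

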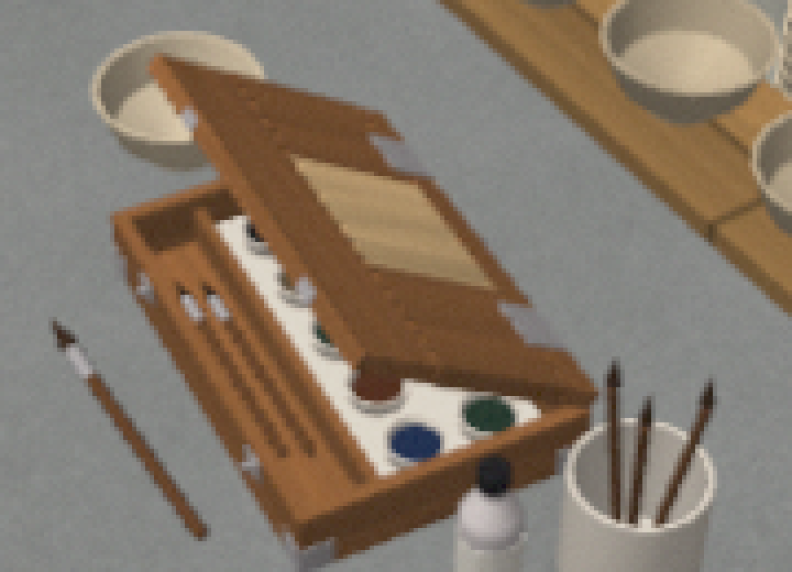

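```bash
cat > h.py <<'E'
import numpy as np,cv2,pickle
from scipy.optimize import least_squares
from scipy.spatial.transform import Rotation as Ro
def proj(c,X):
    p=np.atleast_2d(X)@np.array(c["R"]).T+c["t"];s=p[:,:2]/p[:,2:];r=(s**2).sum(1,keepdims=True)
    s=s*(1+c["k1"]*r);return s*[c["fx"],c["fy"]]+[c["cx"],c["cy"]]
def ray(c,u,z):  # pixel -> point at height z
    d=(np.array(u)-[c["cx"],c["cy"]])/[c["fx"],c["fy"]];s=d.copy()
    for _ in range(9): s=d/(1+c["k1"]*(s@s))
    R=np.array(c["R"]);C=-R.T@c["t"];v=R.T@np.r_[s,1];return C+v*(z-C[2])/v[2]
def boxpt(q,P): return np.array(P)@Ro.from_euler("z",q[2]).as_matrix().T+[q[0],q[1],0]
def lidpt(q,P):
    return boxpt(q,np.array(P)@Ro.from_euler("y",q[3]).as_matrix().T+[.1,0,.05])
E
python3 - <<'E'
from h import *
d=pickle.load(open("c0.pkl","rb"))
T=lambda u,v:(180+u/4.4-.4,130+v/4.4-.4)
S=lambda u,v:(180+u/4.4-.4,115+v/4.4-.4)
L=[("top",T(130,44),(0,.15,.014)),("top",T(672,122),(0,-.15,.014)),("top",T(52,300),(-.2,.15,.014)),("top",T(674,400),(-.2,-.15,.014)),
("side",S(155,55),(-.2,.15,.014)),("side",S(367,357),(-.2,-.15,.014)),("side",S(385,113),(0,.15,.014)),("side",S(597,388),(0,-.15,.014))]
B=[("side",S(113,215),(-.1,.15,.05)),("side",S(292,535),(-.1,-.15,.05)),("side",S(590,410),(.1,-.15,.05)),("top",T(72,416),(-.1,.15,.05)),("top",T(622,496),(-.1,-.15,.05))]
def f(q): return np.concatenate([(proj(d[n],lidpt(q,P))-u)[0] for n,u,P in L]+[(proj(d[n],boxpt(q,P))-u)[0] for n,u,P in B])
r=least_squares(f,[.6,0,0,.6],loss="soft_l1");q=r.x;print(q,np.degrees(q[2:]));print(f(q).reshape(-1,2).round(1))
np.save("q0.npy",q)
print("edge",lidpt(q,[[-.2,.15,.007],[-.2,0,.007],[-.2,-.15,.007]]),"hinge",lidpt(q,[0,0,0]))
t=d["top"];s=d["side"]
print("bowl",ray(t,(161,182),.05),"pot",ray(t,(366,174),.09),"bottle",ray(t,(352,204),.105),"brush",ray(t,(212,254),.006),ray(t,(295,258),.006))
E
```

```text
[ 0.57347451  0.04300527 -0.11956047  0.59995239] [-6.85031017 34.37473986]
[[ 0.  -0.8]
 [ 0.4 -0.5]
 [-1.4  1.8]
 [ 0.8  0.3]
 [ 0.4 -0.8]
 [-0.7 -0.7]
 [ 0.  -0.2]
 [ 1.8  1.4]
 [-0.5 -0.3]
 [ 1.6 -2.7]
 [ 0.5  0.3]
 [-0.8  0.5]
 [ 0.4  1.1]]
edge [[ 0.53068193  0.19922461  0.16869817]
 [ 0.51279056  0.05029544  0.16869817]
 [ 0.49489919 -0.09863373  0.16869817]] hinge [0.67276063 0.03107769 0.05      ]
bowl [0.59181736 0.29140611 0.05      ] pot [ 0.61727974 -0.19101505  0.09      ] bottle [ 0.54423552 -0.15407568  0.105     ] brush [0.42484484 0.16578052 0.006     ] [ 0.42087031 -0.03686369  0.006     ]
```

```bash
cat >> h.py <<'E'
def rel(env_obs,p,M):
    p0=env_obs["ee_pos"];M0=Ro.from_quat(np.roll(env_obs["ee_rot"],-1)).as_matrix()
    print("from",p0.round(3),"to",p.round(3),"shift cm",(M0.T@(p-p0)*100).round(1),"rot",Ro.from_matrix(M0.T@M).as_rotvec().round(3))
def tool(q,th,back,yp,off=0.007,pitch=None):
    """TCP 'back' m outside the free edge of a lid at th, pitch = tool pitch below horizontal"""
    p=lidpt([*q[:3],th],[-.2-back,yp,off])
    A=Ro.from_euler("z",q[2])*Ro.from_euler("y",th if pitch is None else pitch);A=A.as_matrix()
    return p,np.c_[A[:,1],A[:,2],A[:,0]]
E
python3 - <<'E'
from rig import env
from h import *
q=np.load("q0.npy");o=env.get_obs()
for b,pi in((.1,None),(.07,.8),(.07,1.0)):
    p,M=tool(q,q[3],b,-.02,pitch=pi);p[2]+=.0;rel(o,p,M)
E
```

```text
from [0.255 0.57  0.244] to [0.428 0.04  0.225] shift cm [-37.5 -41.2   2. ] rot [-0.835 -0.612  1.163]
from [0.255 0.57  0.244] to [0.453 0.037 0.208] shift cm [-39.8 -40.5   3.7] rot [-0.665 -0.487  1.202]
from [0.255 0.57  0.244] to [0.453 0.037 0.208] shift cm [-39.8 -40.5   3.7] rot [-0.493 -0.361  1.232]
```

Request:
{"method": "play_rows", "body": {"motion": [[-4,-4,-6,-0.07,-0.05,0.12,1],[-9,-10,-12,-0.16,-0.12,0.3,1],[-13,-14.5,-12,-0.26,-0.19,0.45,1],[-17,-19,-12,-0.35,-0.26,0.6,1],[-21,-23,-12,-0.45,-0.33,0.7,1]]}}

```text
time_s: 0.72
ee_pos: [0.3416, 0.3076, 0.3642]
ee_rot: [0.203, 0.52, 0.809, 0.181]
ft_force: [1.1, -1.2, 0.7]
width: 0.999
grasp_force: 0.0
```

```bash
python3 - <<'E'
from rig import env
from h import *
q=np.load("q0.npy");o=env.get_obs();print(o["qpos"].round(2))
for b,pi in((.1,None),(.07,.8)):
    p,M=tool(q,q[3],b,-.02,pitch=pi);rel(o,p,M)
E
```

```text
[ 0.64  0.02  1.95 -0.38  0.71  0.45]
from [0.342 0.308 0.364] to [0.428 0.04  0.225] shift cm [-25.8 -10.8  14.1] rot [-0.39  -0.249  0.468]
from [0.342 0.308 0.364] to [0.453 0.037 0.208] shift cm [-26.8  -9.9  16.8] rot [-0.195 -0.2    0.488]
```

Request:
{"method": "play_rows", "body": {"motion": [[-5,-2,2,-0.08,-0.05,0.1,1],[-10.5,-4,5,-0.16,-0.1,0.2,1],[-15.5,-6,8,-0.24,-0.15,0.29,1],[-20.5,-8.5,11,-0.32,-0.2,0.38,1],[-25.8,-10.8,14.1,-0.39,-0.249,0.468,1]]}}

```text
time_s: 1.35
ee_pos: [0.4068, 0.0978, 0.3442]
ee_rot: [0.316, 0.672, 0.608, 0.283]
ft_force: [1.1, -1.6, 2.6]
width: 1.001
grasp_force: 0.0
```

```bash
python3 - <<'E'
from rig import env
from h import *
q=np.load("q0.npy");o=env.get_obs();print(o["qpos"].round(2))
for b in(.1,-.015):
    p,M=tool(q,q[3],b,-.02);rel(o,p,M)
c=env.read_camera("wrist");cv2.imwrite("pics/w1.png",c["image"])
E
```

```text
[ 0.05 -0.06  2.31 -1.43  0.12  1.52]
from [0.407 0.098 0.344] to [0.428 0.04  0.225] shift cm [-5.5 -7.4  9.7] rot [-0.095 -0.012  0.014]
from [0.407 0.098 0.344] to [0.523 0.029 0.16 ] shift cm [-5.6 -6.3 21.2] rot [-0.095 -0.012  0.014]
```

View pics/w1.png

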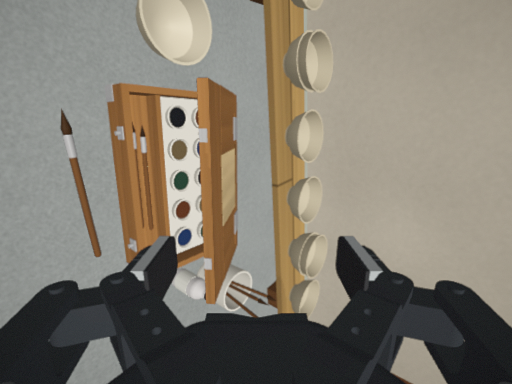

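The wrist camera shows the box at (115-240, 80-290) and the lid edge-on, with nothing in the way. The wrist is near-singular (q5≈0.12), so I'll fit the arm geometry and plan with the tool yaw near radial.

```bash
cat >> h.py <<'E'
def kin(k,q2,q3): # wrist r,z
    h,a,b,w,e,r0=k;f=q2+q3
    return np.array([r0+a*np.sin(q2)+b*np.sin(f)+e*np.cos(f),h+a*np.cos(q2)+b*np.cos(f)-e*np.sin(f)])
E
python3 - <<'E'
from rig import env
from h import *
o=env.get_obs()
D=[([.971,.5284,1.4338],[.2555,.5697,.2444],[-.000377,.2093,.9778,-.0009]),([.64,.02,1.95],[.3416,.3076,.3642],[.203,.52,.809,.181]),(o["qpos"][:3],o["ee_pos"],o["ee_rot"])]
def f(k):
    r=[]
    for q,p,R in D:
        z=Ro.from_quat(np.roll(R,-1)).as_matrix()[:,2];W=np.array(p)-k[3]*z
        v=kin(k,q[1],q[2]);r+=list(W-[v[0]*np.cos(q[0]),v[0]*np.sin(q[0]),v[1]])
    return np.r_[r,.02*(np.array(k)-[.3,.4,.4,.25,0,0])]
s=least_squares(f,[.3,.4,.4,.25,0,0]);k=s.x;print(k.round(3),(f(k)[:9]*1000).round(1));np.save("k.npy",k)
q=np.load("q0.npy")
def ik(r,z,p):
    W=np.array([r-k[3]*np.cos(p),z+k[3]*np.sin(p)])
    t=least_squares(lambda x:kin(k,*x)-W,[.1,2.]);return t.x,p+np.pi/2-t.x.sum(),np.abs(t.fun).max()
for th,pi in[(q[3],.6),(q[3],.75),(q[3],.9),(q[3],1.1),(1.2,1.2),(1.6,1.6),(1.9,1.9),(2.,1.6)]:
    P,_=tool(q,th,.0,-.03);print(round(th,2),pi,P.round(3),ik(np.hypot(*P[:2]),P[2],pi))
for b in(.05,.1): P,_=tool(q,.6,b,-.03,off=-.02);print(P,[ik(np.hypot(*P[:2]),P[2],p) for p in(.6,.8,1)])
E
```

```text
[-0.078  0.293 -0.168 -0.087  0.038  0.649] [-98.5  52.1 -46.   -3.   24.8  45.5  -2.   66.3   0.3]
0.6 0.6 [0.509 0.021 0.169] (array([0.28544679, 1.00245676]), np.float64(0.8828927782544251), np.float64(4.6407322429331543e-14))
0.6 0.75 [0.509 0.021 0.169] (array([0.22471589, 0.9630275 ]), np.float64(1.1330529413922616), np.float64(2.314481939436064e-12))
0.6 0.9 [0.509 0.021 0.169] (array([0.15830675, 0.93786849]), np.float64(1.3746210883232286), np.float64(4.800437825025483e-11))
0.6 1.1 [0.509 0.021 0.169] (array([0.06912046, 0.92948156]), np.float64(1.6721943051182815), np.float64(7.949114699812299e-10))
1.2 1.2 [0.604 0.009 0.239] (array([0.56941973, 1.16349324]), np.float64(1.0378833507305858), np.float64(1.656467740751566e-09))
1.6 1.6 [ 0.682 -0.     0.25 ] (array([0.75335029, 1.20106122]), np.float64(1.2163848092499205), np.float64(1.1035616864774056e-13))
1.9 1.9 [ 0.74  -0.007  0.237] (array([0.89242642, 1.19168228]), np.float64(1.3866876246890527), np.float64(7.427650716707035e-10))
2.0 1.6 [ 0.758 -0.009  0.229] (array([1.07877532, 1.21191649]), np.float64(0.8801045208165461), np.float64(3.435940421070427e-11))
[0.4531092  0.02724946 0.17465391] [(array([0.0817401, 1.1731568]), np.float64(0.9158994246511687), np.float64(1.7319479184152442e-14)), (array([0.01125351, 1.14441581]), np.float64(1.2151270068386166), np.float64(8.002487561498128e-13)), (array([-0.06295647,  1.14264209]), np.float64(1.491110710428411), np.float64(1.1931899912553945e-11))]
[0.41213702 0.03217159 0.20288603] [(array([-0.01160063,  1.44309707]), np.float64(0.7392998870462628), np.float64(9.333560313518063e-10)), (array([-0.06795508,  1.42002467]), np.float64(1.0187267349173332), np.float64(6.4332569271741136e-09)), (array([-0.1300767 ,  1.42374547]), np.float64(1.277127554426682), np.float64(2.4540589754762365e-08))]
```

```bash
cat > fit.py <<'E'
from rig import env
from h import *
o=env.get_obs()
D=[([.9705,.5284,1.4338],[.2555,.5697,.2444],[-.000377,.2093,.9778,-.0009]),(o["qpos"][:3],o["ee_pos"],o["ee_rot"])]
def f(k):
    r=[]
    for q,p,R in D:
        z=Ro.from_quat(np.roll(R,-1)).as_matrix()[:,2];W=np.array(p)-k[3]*z
        v=kin(k,q[1],q[2]);c,s=np.cos(q[0]),np.sin(q[0]);r+=list(W-[v[0]*c-k[6]*s,v[0]*s+k[6]*c,v[1]])
    return np.r_[r,.002*(np.array(k)-[.3,.4,.4,.25,0,0,.11])]
def f6(k): return f([*k[:4],0,0,k[4]])[:-7]
g=lambda x:np.r_[f6(x),.002*(x-[.35,.4,.4,.25,.11])]
x=least_squares(g,[.35,.4,.4,.25,.11]).x;k=np.array([*x[:4],0,0,x[4]]);print(k.round(3),(f6(x)*1000).round(1))
q=np.load("q0.npy")
def ik(r,z,p):
    W=np.array([r-k[3]*np.cos(p),z+k[3]*np.sin(p)])
    t=least_squares(lambda x:kin(k[:6],*x)-W,[.1,2.]);return t.x.round(2),round(p+np.pi/2-t.x.sum(),2),np.abs(t.fun).max().round(4)
for th,b,pi in[(q[3],.1,.6),(q[3],.1,.8),(q[3],0,.6),(q[3],0,.8),(q[3],0,1.1),(1.2,0,1.2),(1.6,0,1.6),(1.95,0,1.95),(2.05,0,1.6)]:
    P,_=tool(q,th,b,0);print(round(th,2),b,pi,P.round(3),ik(np.sqrt(P[0]**2+P[1]**2-k[6]**2),P[2],pi))
E
sed -i 's/h,a,b,w,e,r0=k;/h,a,b,w,e,r0=k[:6];/' h.py; python3 fit.py
```

```text
[0.086 0.632 0.321 0.265 0.    0.    0.11 ] [-0.9  0.6  0.2 -0.1 -1.1 -0.2]
0.6 0.1 0.6 [0.431 0.06  0.225] (array([0.28, 2.77]), np.float64(-0.88), np.float64(0.0))
0.6 0.1 0.8 [0.431 0.06  0.225] (array([0.17, 2.56]), np.float64(-0.36), np.float64(0.0))
0.6 0 0.6 [0.513 0.05  0.169] (array([0.51, 2.7 ]), np.float64(-1.04), np.float64(0.0))
0.6 0 0.8 [0.513 0.05  0.169] (array([0.39, 2.51]), np.float64(-0.53), np.float64(0.0))
0.6 0 1.1 [0.513 0.05  0.169] (array([0.35, 2.25]), np.float64(0.07), np.float64(0.0))
1.2 0 1.2 [0.607 0.039 0.239] (array([0.39, 1.79]), np.float64(0.59), np.float64(0.0))
1.6 0 1.6 [0.686 0.03  0.25 ] (array([0.63, 1.19]), np.float64(1.35), np.float64(0.0))
1.95 0 1.95 [0.753 0.021 0.233] (array([0.98, 0.46]), np.float64(2.08), np.float64(0.0))
2.05 0 1.6 [0.77  0.019 0.224] (array([0.8 , 0.89]), np.float64(1.48), np.float64(0.0))
```

```bash
cat >> h.py <<'E'
def push(q,th,psi,gap=0.,s=-.005,inb=.025,yp=0.):
    A=(Ro.from_euler("z",q[2])*Ro.from_euler("y",psi)).as_matrix();M=np.c_[A[:,1],A[:,2],A[:,0]]
    if psi>=th: p=lidpt([*q[:3],th],[-.2,yp,0])-M@[0,.0145+gap,s]
    else: p=lidpt([*q[:3],th],[-.2+inb,yp,0])-M@[0,.0145+gap,.014]
    return p,M
E
cat >> fit.py <<'E'
print()
for th,ps,g in((.6,1.15,.1),(.6,1.15,.05),(.6,1.15,0),(.6,1.05,0),(.9,1.2,0),(1.2,1.3,0),(1.5,1.5,0),(1.83,1.65,0),(1.95,1.75,0)):
    P,M=push(q,th,ps,g);print(th,ps,g,P.round(3),ik(np.sqrt(P[0]**2+P[1]**2-k[6]**2),P[2],ps))
P,M=push(q,.6,1.15,.05);rel(o,P+[0,0,.1],M);rel(o,P,M)
E
python3 fit.py | sed -n '/^$/,$p'
```

```text
0.6 1.15 0.1 [0.407 0.063 0.112] (array([0.39, 2.6 ]), np.float64(-0.27), np.float64(0.0))
0.6 1.15 0.05 [0.452 0.058 0.132] (array([0.37, 2.43]), np.float64(-0.08), np.float64(0.0))
0.6 1.15 0 [0.498 0.052 0.152] (array([0.37, 2.28]), np.float64(0.08), np.float64(0.0))
0.6 1.05 0 [0.499 0.052 0.151] (array([0.37, 2.36]), np.float64(-0.11), np.float64(0.0))
0.9 1.2 0 [0.538 0.047 0.197] (array([0.35, 2.05]), np.float64(0.37), np.float64(0.0))
1.2 1.3 0 [0.588 0.041 0.228] (array([0.4 , 1.78]), np.float64(0.69), np.float64(0.0))
1.5 1.5 0 [0.645 0.034 0.243] (array([0.53, 1.43]), np.float64(1.11), np.float64(0.0))
1.83 1.65 0 [0.704 0.027 0.234] (array([0.7, 1.1]), np.float64(1.42), np.float64(0.0))
1.95 1.75 0 [0.725 0.025 0.229] (array([0.79, 0.92]), np.float64(1.62), np.float64(0.0))
from [0.407 0.092 0.346] to [0.452 0.058 0.232] shift cm [-2.9 -5.6 11. ] rot [0.459 0.    0.001]
from [0.407 0.092 0.346] to [0.452 0.058 0.132] shift cm [ -2.9 -13.4  17.4] rot [0.459 0.    0.001]
```

```bash
cat >> fit.py <<'E'
print("--")
for ps,g in((1.3,.04),(1.3,.03),(1.3,.01)):
  P,M=push(q,.6,ps,g);print(ps,g,P.round(3),ik(np.sqrt(P[0]**2+P[1]**2-k[6]**2),P[2],ps))
P,M=push(q,.6,1.3,.03);rel(o,P+[0,0,.1],M);
E
python3 fit.py | sed -n '/^--/,$p'
```

```text
--
1.3 0.04 [0.458 0.057 0.144] (array([0.36, 2.27]), np.float64(0.24), np.float64(0.0))
1.3 0.03 [0.468 0.056 0.146] (array([0.36, 2.24]), np.float64(0.27), np.float64(0.0))
1.3 0.01 [0.487 0.053 0.152] (array([0.37, 2.19]), np.float64(0.31), np.float64(0.0))
from [0.407 0.092 0.346] to [0.468 0.056 0.246] shift cm [-2.9 -3.6 11.3] rot [0.609 0.    0.001]
```

Request:
{"method": "play_rows", "body": {"motion": [[0,0,1,0.15,0,0,-1],[-0.5,0,2,0.3,0,0,-1],[-1,-1,5,0.45,0,0,-1],[-2,-2.5,8,0.6,0,0,-1],[-2.9,-3.6,11.3,0.609,0,0,-1]]}}

```text
time_s: 2.02
ee_pos: [0.4641, 0.0641, 0.2507]
ee_rot: [0.172, 0.727, 0.652, 0.131]
ft_force: [0.3, 0.3, 0.3]
width: 0.001
grasp_force: 0.0
```

Request:
{"method": "play_rows", "body": {"motion": [[0,0,0,0,0,0,-1],[0,0,0,0,0,0,-1],[0,0,0,0,0,0,-1]]}}

```text
time_s: 2.4
ee_pos: [0.4632, 0.0636, 0.252]
ee_rot: [0.175, 0.727, 0.651, 0.132]
ft_force: [0.1, 0.8, -1.0]
width: -0.0
grasp_force: 0.0
```

```bash
cat >> fit.py <<'E'
print("==",o["qpos"].round(2),o["width"])
for ps,g in((1.3,.03),(1.2,.01)): P,M=push(q,.6,ps,g);rel(o,P,M)
E
python3 fit.py | sed -n '/^==/,$p'
```

```text
== [-0.07  0.2   2.09 -0.13  0.42  0.15] -0.0001025538699576726
from [0.463 0.064 0.252] to [0.468 0.056 0.146] shift cm [-0.4 -4.   9.8] rot [0.169 0.033 0.014]
from [0.463 0.064 0.252] to [0.488 0.053 0.149] shift cm [-0.4 -2.  10.4] rot [0.069 0.033 0.016]
```

Request:
{"method": "play_rows", "body": {"motion": [[-0.1,-2,4,0.1,0.02,0.01,-1],[-0.3,-3.5,8,0.169,0.033,0.014,-1],[-0.4,-4,9.8,0.169,0.033,0.014,-1],[-0.4,-3,10.2,0.12,0.033,0.015,-1],[-0.4,-2.5,10.4,0.08,0.033,0.016,-1]]}}

```text
time_s: 3.02
ee_pos: [0.4851, 0.0533, 0.148]
ee_rot: [0.135, 0.736, 0.653, 0.12]
ft_force: [0.0, -0.1, 0.3]
width: -0.002
grasp_force: 0.0
```

```bash
cat > sv.py <<'E'
import sys
from rig import env
from h import *
q=np.load("q0.npy");o=env.get_obs();print("q",o["qpos"].round(2),"F",o["ft_force"].round(1))
for a in sys.argv[1:]:
    v=[float(x) for x in a.split(",")];print(a);P,M=push(q,*v);rel(o,P,M)
E
python3 sv.py .6,1.2,.01 .6,1.2 .7,1.2 .8,1.2 .9,1.2 1,1.2 
python3 - <<'E'
from rig import env
import cv2,numpy as np
a=cv2.resize(env.read_camera("side")["image"][90:245,170:370],None,fx=2.6,fy=2.6,interpolation=3)
cv2.imwrite("pics/s2.png",a)
E
```

```text
q [-0.12  0.45  2.11  0.    0.21 -0.  ] F [ 0.  -0.1  0.3]
.6,1.2,.01
from [0.485 0.053 0.148] to [0.488 0.053 0.149] shift cm [ 0.   0.3 -0. ] rot [-0.009 -0.    -0.   ]
.6,1.2
from [0.485 0.053 0.148] to [0.497 0.052 0.153] shift cm [ 0.   1.3 -0. ] rot [-0.009 -0.    -0.   ]
.7,1.2
from [0.485 0.053 0.148] to [0.509 0.051 0.169] shift cm [ 0.   3.  -1.1] rot [-0.009 -0.    -0.   ]
.8,1.2
from [0.485 0.053 0.148] to [0.523 0.049 0.184] shift cm [ 0.   4.8 -2. ] rot [-0.009 -0.    -0.   ]
.9,1.2
from [0.485 0.053 0.148] to [0.538 0.047 0.197] shift cm [ 0.   6.7 -2.7] rot [-0.009 -0.    -0.   ]
1,1.2
from [0.485 0.053 0.148] to [0.554 0.045 0.208] shift cm [ 0.   8.6 -3.2] rot [-0.009 -0.    -0.   ]
```

View pics/s2.png

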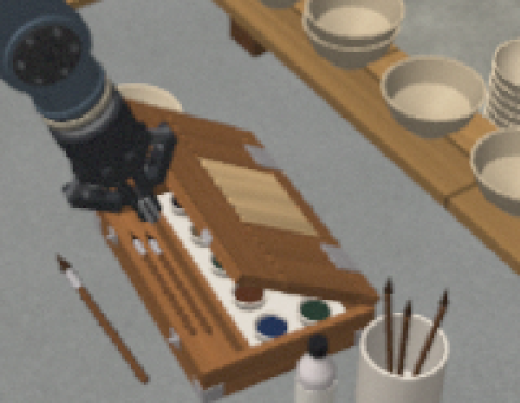

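The crop shows the closed fingers at (150,205), just in front of the lid edge near its middle and clear of it. Starting the push.

Request:
{"method": "play_rows", "body": {"motion": [[0,1.0,0,0,0,0,-1],[0,1.5,-0.2,0,0,0,-1],[0,2.1,-0.6,0,0,0,-1],[0,3.0,-1.1,0,0,0,-1],[0,3.0,-1.1,0,0,0,-1]]}}

```text
time_s: 3.7
ee_pos: [0.5082, 0.0501, 0.1677]
ee_rot: [0.132, 0.737, 0.653, 0.118]
ft_force: [-3.9, 0.9, -1.6]
width: -0.001
grasp_force: 1.8
```

```bash
cat > see.py <<'E'
import sys
from rig import env
import cv2
a=cv2.resize(env.read_camera("side")["image"][90:245,170:370],None,fx=2,fy=2,interpolation=3)
b=cv2.resize(env.read_camera("top")["image"][110:265,180:380],None,fx=2,fy=2,interpolation=3)
cv2.imwrite(f"pics/{sys.argv[1]}.png",cv2.hconcat([a,b]))
E
python3 see.py p1; python3 sv.py .8,1.2 .9,1.2 1,1.25 1.1,1.3
```

```text
q [-0.12  0.43  2.04  0.    0.32 -0.  ] F [-4.7  0.6 -1.1]
.8,1.2
from [0.508 0.05  0.167] to [0.523 0.049 0.184] shift cm [ 0.1  2.  -1. ] rot [-0.015 -0.    -0.001]
.9,1.2
from [0.508 0.05  0.167] to [0.538 0.047 0.197] shift cm [ 0.1  3.8 -1.7] rot [-0.015 -0.    -0.001]
1,1.25
from [0.508 0.05  0.167] to [0.553 0.045 0.209] shift cm [ 0.1  5.7 -2.3] rot [ 0.035 -0.    -0.001]
1.1,1.3
from [0.508 0.05  0.167] to [0.57  0.043 0.22 ] shift cm [ 0.1  7.7 -2.7] rot [ 0.085 -0.    -0.001]
```

View pics/p1.png

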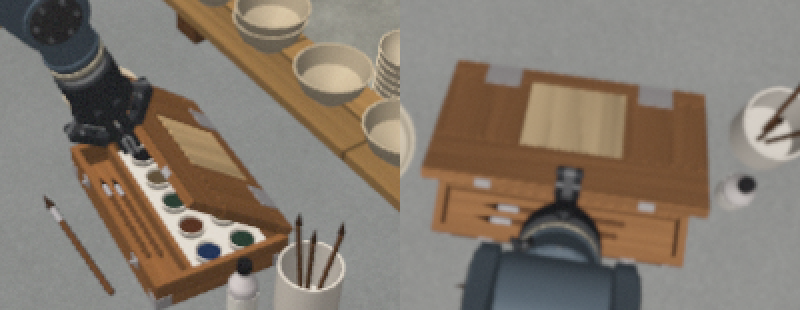

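Left, the side view: the finger is at the lid edge (130,145). Right, the top view: it's mid-width at (568,180), and the box hasn't moved. Contact force is about 5 N. Continuing the sweep.

Request:
{"method": "play_rows", "body": {"motion": [[0.1,1.0,-0.5,0,0,0,-1],[0.1,2.0,-1.0,0,0,0,-1],[0.1,2.9,-1.4,0,0,0,-1],[0.1,3.8,-1.7,0,0,0,-1],[0.1,4.7,-2.0,0,0,0,-1]]}}

```text
time_s: 4.42
ee_pos: [0.5416, 0.0465, 0.2006]
ee_rot: [0.129, 0.737, 0.653, 0.114]
ft_force: [-8.0, -2.5, -4.0]
width: 0.001
grasp_force: 4.4
```

```bash
python3 sv.py 1,1.25 1.1,1.3 1.2,1.35 1.3,1.4 1.4,1.45 1.5,1.5
```

```text
q [-0.12  0.4   1.92 -0.    0.47  0.  ] F [-8.  -2.5 -4. ]
1,1.25
from [0.542 0.047 0.201] to [0.553 0.045 0.209] shift cm [ 0.   1.4 -0.4] rot [ 0.026  0.    -0.001]
1.1,1.3
from [0.542 0.047 0.201] to [0.57  0.043 0.22 ] shift cm [ 0.   3.3 -0.8] rot [ 0.076  0.    -0.001]
1.2,1.35
from [0.542 0.047 0.201] to [0.588 0.041 0.228] shift cm [ 0.   5.3 -1. ] rot [ 0.126  0.    -0.001]
1.3,1.4
from [0.542 0.047 0.201] to [0.606 0.039 0.235] shift cm [ 0.   7.3 -1.1] rot [ 0.176  0.    -0.001]
1.4,1.45
from [0.542 0.047 0.201] to [0.625 0.037 0.24 ] shift cm [ 0.   9.3 -0.9] rot [ 0.226  0.    -0.001]
1.5,1.5
from [0.542 0.047 0.201] to [0.645 0.034 0.243] shift cm [ 0.  11.2 -0.5] rot [ 0.276  0.    -0.001]
```

Request:
{"method": "play_rows", "body": {"motion": [[0,1.4,-0.4,0.026,0,0,-1],[0,3.3,-0.8,0.076,0,0,-1],[0,5.3,-1.0,0.126,0,0,-1],[0,7.3,-1.1,0.176,0,0,-1],[0,8.3,-1.0,0.2,0,0,-1]]}}

```text
time_s: 5.05
ee_pos: [0.6186, 0.0374, 0.2405]
ee_rot: [0.057, 0.746, 0.661, 0.051]
ft_force: [-7.3, 0.3, -1.5]
width: 0.0
grasp_force: 3.6
```

```bash
python3 sv.py 1.4,1.45 1.5,1.5 1.6,1.55 1.7,1.6 1.8,1.65 1.84,1.65; python3 see.py p2
```

```text
q [-0.12  0.47  1.56  0.    0.95  0.  ] F [-7.3  0.3 -1.5]
1.4,1.45
from [0.619 0.037 0.24 ] to [0.625 0.037 0.24 ] shift cm [0.  0.7 0.1] rot [ 0.032 -0.    -0.002]
1.5,1.5
from [0.619 0.037 0.24 ] to [0.645 0.034 0.243] shift cm [0.  2.6 0.1] rot [ 0.082 -0.    -0.002]
1.6,1.55
from [0.619 0.037 0.24 ] to [0.663 0.032 0.239] shift cm [0.  4.4 0.9] rot [ 0.132 -0.    -0.002]
1.7,1.6
from [0.619 0.037 0.24 ] to [0.681 0.03  0.238] shift cm [0.  6.2 1.2] rot [ 0.182 -0.    -0.002]
1.8,1.65
from [0.619 0.037 0.24 ] to [0.699 0.028 0.236] shift cm [0.  7.9 1.7] rot [ 0.232 -0.001 -0.002]
1.84,1.65
from [0.619 0.037 0.24 ] to [0.706 0.027 0.234] shift cm [0.  8.6 2. ] rot [ 0.232 -0.001 -0.002]
```

View pics/p2.png

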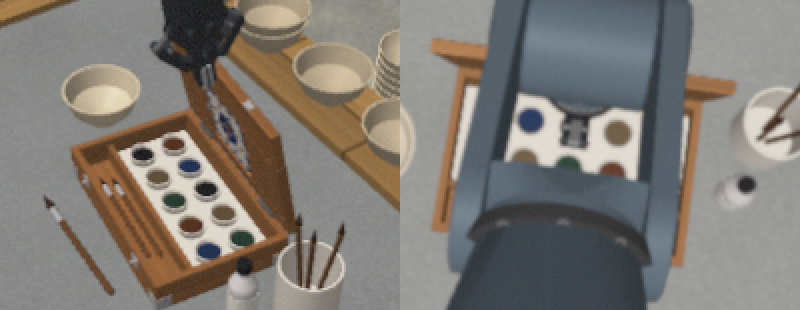

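Side view: the lid is near 80°, the fingertip is on the rim by the free edge (205,85) and the tile is clear below it. Box unmoved. Continuing past upright.

Request:
{"method": "play_rows", "body": {"motion": [[0,1.5,0.1,0.05,0,0,-1],[0,2.7,0.3,0.082,0,0,-1],[0,4.4,0.8,0.132,0,0,-1],[0,5.3,1.0,0.16,0,0,-1],[0,6.2,1.2,0.182,0,0,-1]]}}

```text
time_s: 5.78
ee_pos: [0.6826, 0.03, 0.2408]
ee_rot: [-0.009, 0.748, 0.663, -0.007]
ft_force: [-6.0, 0.3, 4.0]
width: 0.002
grasp_force: 3.0
```

```bash
python3 sv.py 1.7,1.6 1.75,1.6 1.8,1.65 1.84,1.65 1.88,1.65
```

```text
q [-0.12  0.62  1.26  0.    1.28  0.  ] F [-6.   0.3  4. ]
1.7,1.6
from [0.683 0.03  0.241] to [0.681 0.03  0.238] shift cm [-0.  -0.1  0.3] rot [ 0.006 -0.001 -0.001]
1.75,1.6
from [0.683 0.03  0.241] to [0.69  0.029 0.237] shift cm [-0.   0.7  0.4] rot [ 0.006 -0.001 -0.001]
1.8,1.65
from [0.683 0.03  0.241] to [0.699 0.028 0.236] shift cm [-0.   1.7  0.5] rot [ 0.056 -0.001 -0.001]
1.84,1.65
from [0.683 0.03  0.241] to [0.706 0.027 0.234] shift cm [-0.   2.3  0.6] rot [ 0.056 -0.001 -0.001]
1.88,1.65
from [0.683 0.03  0.241] to [0.712 0.026 0.232] shift cm [-0.   3.   0.8] rot [ 0.056 -0.001 -0.001]
```

Push to about 108°, then retreat and look.

Request:
{"method": "play_rows", "body": {"motion": [[0,0.8,0.2,0.02,0,0,-1],[0,1.6,0.4,0.04,0,0,-1],[0,2.4,0.6,0.056,0,0,-1],[0,3.0,0.8,0.056,0,0,-1],[0,3.0,0.8,0.056,0,0,-1]]}}

```text
time_s: 6.4
ee_pos: [0.7131, 0.0262, 0.2324]
ee_rot: [-0.028, 0.748, 0.663, -0.025]
ft_force: [-4.5, 1.2, 4.1]
width: 0.001
grasp_force: 2.6
```

Request:
{"method": "play_rows", "body": {"motion": [[0,0,0,0,0,0,-1],[0,-0.5,0,0,0,0,-1],[0,-1.5,0,0,0,0,-1],[0,-4.0,0,0,0,0,-1],[0,-7.0,0,0,0,0,-1]]}}

```text
time_s: 7.02
ee_pos: [0.6425, 0.0345, 0.2357]
ee_rot: [-0.029, 0.748, 0.663, -0.025]
ft_force: [-0.4, -0.9, 0.5]
width: -0.001
grasp_force: 0.0
```

```bash
python3 - <<'E'
from rig import env
from h import *
q=np.load("q0.npy");o=env.get_obs();print(o["ee_pos"],o["ft_force"].round(1))
c=env.read_camera("side");pickle.dump(c,open("c1.pkl","wb"))
a=c["image"][85:235,175:355];cv2.imwrite("pics/s3.png",cv2.resize(a,None,fx=4,fy=4,interpolation=3))
for th in(1.7,1.75,1.8,1.85,1.9):
  print(th,[tuple(((proj(c,lidpt([*q[:3],th],P))[0]-[175,85])*4+1.5).round()) for P in((-.2,.15,0),(-.2,-.15,0),(-.2,-.15,.014),(0,-.15,0),(-.138,-.054,0))])
print([tuple(((proj(c,boxpt(q,P))[0]-[175,85])*4+1.5).round()) for P in((-.1,.15,.05),(-.1,-.15,.05),(.1,-.15,.05))])
E
```

```text
[0.64254932 0.0344834  0.23573591] [-0.4 -0.9  0.5]
1.7 [(np.float64(394.0), np.float64(13.0)), (np.float64(619.0), np.float64(262.0)), (np.float64(638.0), np.float64(258.0)), (np.float64(558.0), np.float64(494.0)), (np.float64(523.0), np.float64(250.0))]
1.75 [(np.float64(406.0), np.float64(11.0)), (np.float64(632.0), np.float64(259.0)), (np.float64(651.0), np.float64(256.0)), (np.float64(558.0), np.float64(494.0)), (np.float64(532.0), np.float64(248.0))]
1.8 [(np.float64(418.0), np.float64(10.0)), (np.float64(646.0), np.float64(257.0)), (np.float64(664.0), np.float64(254.0)), (np.float64(558.0), np.float64(494.0)), (np.float64(540.0), np.float64(247.0))]
1.85 [(np.float64(430.0), np.float64(9.0)), (np.float64(658.0), np.float64(256.0)), (np.float64(676.0), np.float64(254.0)), (np.float64(558.0), np.float64(494.0)), (np.float64(549.0), np.float64(246.0))]
1.9 [(np.float64(442.0), np.float64(9.0)), (np.float64(671.0), np.float64(255.0)), (np.float64(688.0), np.float64(254.0)), (np.float64(558.0), np.float64(494.0)), (np.float64(557.0), np.float64(245.0))]
[(np.float64(121.0), np.float64(314.0)), (np.float64(292.0), np.float64(595.0)), (np.float64(558.0), np.float64(494.0))]
```

View pics/s3.png

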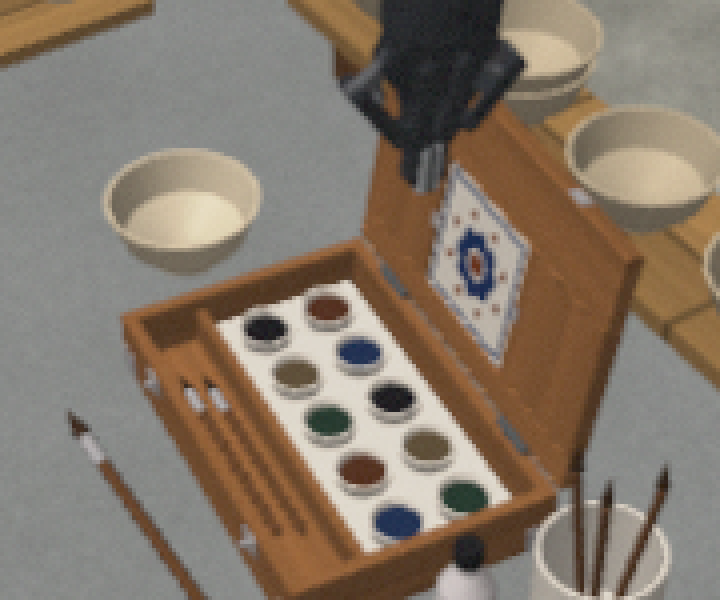

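The lid stands at about 98° and the tile is clean. Visible points: outer right corner (641,258), tile corners (455,166), (529,242), (500,362), (430,278). Box corners match the prediction, so it hasn't moved. Refining the angle.

```bash
cat > meas.py <<'E'
from h import *
c=pickle.load(open("c1.pkl","rb"));q0=np.load("q0.npy")
L=[((641,258),(-.2,-.15,.014)),((627,264),(-.2,-.15,0)),((455,166),(-.138,.054,.0018)),((529,242),(-.138,-.054,.0018)),((500,362),(-.03,-.054,.0018)),((430,278),(-.03,.054,.0018))]
B=[((123,317),(-.1,.15,.05)),((555,492),(.1,-.15,.05))]
px=lambda u:np.array(u)/4-.4+[175,85]
def f(x):
    q=x[:4];return np.concatenate([proj(c,lidpt(q,P))[0]-px(u) for u,P in L]+[proj(c,boxpt(q,P))[0]-px(u) for u,P in B]+[(q[:3]-q0[:3])/[.002,.002,.01]])
r=least_squares(f,[*q0[:3],1.75],loss="soft_l1");print(r.x,np.degrees(r.x[3]),f(r.x).round(1))
E
python3 meas.py; python3 sv.py 1.8,1.65 1.88,1.65 1.94,1.7 2.0,1.7
```

```text
[ 0.57393183  0.04309118 -0.12221645  1.72203929] 98.66558341174921 [ 0.8 -0.3 -0.5 -0.8 -0.6 -2.   0.2  1.7 -0.   2.3 -0.5  0.3 -0.3 -0.8
  0.9  0.5  0.2  0.  -0.3]
q [-0.12  0.59  1.34  0.    1.29  0.  ] F [-3.2  0.8 -0.7]
1.8,1.65
from [0.638 0.036 0.236] to [0.699 0.028 0.236] shift cm [-0.   6.2 -0.5] rot [-0.004 -0.001 -0.001]
1.88,1.65
from [0.638 0.036 0.236] to [0.712 0.026 0.232] shift cm [-0.   7.5 -0.2] rot [-0.004 -0.001 -0.001]
1.94,1.7
from [0.638 0.036 0.236] to [0.723 0.025 0.229] shift cm [-0.   8.6 -0. ] rot [ 0.046 -0.001 -0.001]
2.0,1.7
from [0.638 0.036 0.236] to [0.733 0.024 0.225] shift cm [-0.   9.6  0.3] rot [ 0.046 -0.001 -0.001]
```

Request:
{"method": "play_rows", "body": {"motion": [[0,3.0,0,0,0,0,-1],[0,5.0,-0.1,0.02,0,0,-1],[0,6.5,0,0.046,0,0,-1],[0,7.5,0,0.046,0,0,-1],[0,8.3,0.1,0.046,0,0,-1]]}}

```text
time_s: 7.7
ee_pos: [0.722, 0.0251, 0.2264]
ee_rot: [-0.05, 0.747, 0.662, -0.044]
ft_force: [-6.3, 1.1, -1.9]
width: -0.0
grasp_force: 2.7
```

```bash
python3 sv.py 1.94,1.7 1.995,1.7
```

```text
q [-0.12  0.74  1.06  0.    1.47  0.  ] F [-6.3  1.1 -1.9]
1.94,1.7
from [0.722 0.025 0.226] to [0.723 0.025 0.229] shift cm [ 0.   0.1 -0.3] rot [-0.004 -0.001 -0.001]
1.995,1.7
from [0.722 0.025 0.226] to [0.732 0.024 0.225] shift cm [ 0.  1. -0.] rot [-0.004 -0.001 -0.001]
```

Request:
{"method": "play_rows", "body": {"motion": [[0,0.4,0,0,0,0,-1],[0,0.8,0,0,0,0,-1],[0,1.0,0,0,0,0,-1],[0,1.0,0,0,0,0,-1],[0,1.0,0,0,0,0,-1]]}}

```text
time_s: 8.32
ee_pos: [0.7316, 0.024, 0.2254]
ee_rot: [-0.05, 0.747, 0.662, -0.044]
ft_force: [-6.6, 0.1, -1.6]
width: 0.001
grasp_force: 2.5
```

Request:
{"method": "play_rows", "body": {"motion": [[0,-0.5,0,0,0,0,-1],[0,-1.5,0,0,0,0,-1],[0,-4.0,0,0,0,0,-1],[0,-8.0,-3,0,0,0,-1],[0,-13.0,-7,0,0,0,-1]]}}

```text
time_s: 8.95
ee_pos: [0.6162, 0.0375, 0.3123]
ee_rot: [-0.046, 0.747, 0.662, -0.04]
ft_force: [-0.1, -0.3, 1.1]
width: -0.001
grasp_force: 0.0
```

Request:
{"method": "play_rows", "body": {"motion": [[0,-5,-4,0,0,0,-1],[0,-10,-9,0,0,0,-1],[0,-12,-14,0,0,0,-1],[0,-12,-14,0,0,0,-1]]}}

```text
time_s: 9.45
ee_pos: [0.5167, 0.0499, 0.4729]
ee_rot: [-0.04, 0.747, 0.662, -0.035]
ft_force: [0.5, 0.3, -0.2]
width: -0.002
grasp_force: 0.0
```

```bash
python3 - <<'E'
from rig import env
from h import *
o=env.get_obs();print(o["time_s"],o["ee_pos"],o["ft_force"].round(1))
c=env.read_camera("side");pickle.dump(c,open("c1.pkl","wb"))
a=c["image"][85:235,175:355];cv2.imwrite("pics/s4.png",cv2.resize(a,None,fx=4,fy=4,interpolation=3))
E
```

```text
9.45 [0.51669453 0.04994906 0.4728812 ] [ 0.5  0.3 -0.2]
```

View pics/s4.png

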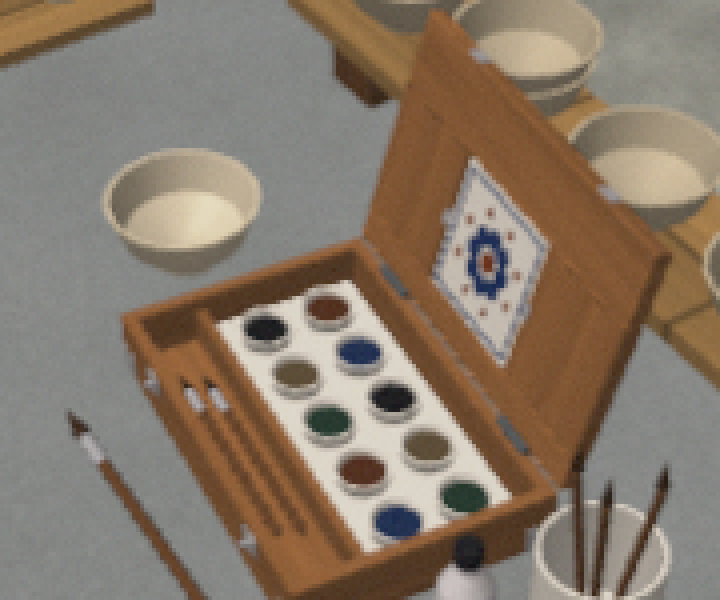

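Lid fully visible now: outer right corner (669,254), inner (655,260), left corner (430,13), tile corners (475,160), (548,242), (503,363), (433,279). Box and bystanders unmoved.

```bash
sed -e 's/(641,258)/(669,254)/;s/(627,264)/(655,260)/;s/(455,166)/(475,160)/;s/(529,242)/(548,242)/;s/(500,362)/(503,363)/;s/(430,278)/(433,279)/' -e 's/^L=\[/L=[((430,13),(-.2,.15,0)),/' meas.py > meas2.py; python3 meas2.py
```

```text
[ 0.57358609  0.04319503 -0.12431636  1.83677322] 105.23935341360745 [-0.4 -0.9  0.9  0.2 -0.1 -0.8 -0.9 -0.9  0.3  1.1  0.1  2.  -0.4  0.
 -0.4 -0.9  0.7  0.6  0.1  0.1 -0.5]
```

105.2°, as asked, with the arm clear. Handing in.

```bash
python3 -c "
from rig import env
print(env.hand_in())"
```

```text
the job is handed in; nothing more can be done
None
```

The lid now stands by itself at about 105° by camera measurement. I pushed it only on the wood near its free edge, and in the pictures the tile looks untouched and the box and the things around it unmoved; the job was handed in after about 9.5 s.

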